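Dispense one tin from the gravity tin rack

TASK

Get one tin out of the tin rack without picking anything up. First push the pulled-out catch tray fully home under the mouth of the rack, then press the lever's wooden pad all the way down so that the gate lifts and the front tin rolls into the tray, and let the lever come fully back up so that the next tin comes to rest behind the gate. Do not touch or lift the tins, release just one, and leave the things around the rack where they stand.

Things in the scene. Friction and masses are not known exactly. Their poses are not given: they have to be found in the camera images.
- rack: gravity rack for food tins, fixed to the worktop: wooden base with a sloping wire lane, 104 mm wide and about 415 mm long with the tray home. Origin on the worktop under the middle, z up. The rack's x axis points up the lane: the mouth and tray are at its -x end, the lever's pad at its +x end. Highest parts: gate about 85 mm, tins 127 mm above the worktop at rest; the gate rises to about 150 mm when the lever is pressed
- tray (a joint): how far the catch tray is pulled out of the rack, along the rack's -x, in m: 0 = fully home against its stop, at most 0.1. It slides stiffly (about 3 N) and stays where it is left
- tray_face (a point): centre of the outer face of the catch tray's front board, 34 mm above the worktop; push here along the rack's +x. The board is 90 mm wide (along the rack's y), 5 mm thick and reaches from 6 to 48 mm above the worktop; the face looks along the rack's -x. Side walls 32 mm high; 88 mm between front board and low rear sill inside
- rocker (a joint): angle of the rocking lever in rad: 0 = at rest, gate shut; 0.38 = pad pressed fully down against the stop, gate fully lifted; the front tin gets free at about 0.31 and takes about a second to roll into the tray. Its pivot is 116 mm from the pad, towards the gate. Springs back to 0 by itself when let go; full press takes about 7 N at the pad
- press_pad (a point): centre of the top of the lever's wooden press pad, 52 mm (along the rack's x) x 72 mm (along y), 12 mm thick. At rest it is about 115 mm above the worktop and tilts 0.14 rad, its far (+x) edge higher; pressed fully it goes down 44 mm and shifts about 3 mm along the rack's x. The wire arms run from it along both sides of the lane to the gate
- tin1_mid (a point): centre of the front tin, the one behind the gate. All three tins are alike: 75 mm across, 58 mm long, lying on their sides across the lane (axis along the rack's y), rolling down towards the rack's -x
- tin2_mid (a point): centre of the second tin in the lane; two pegs of the lever hold it back while the gate is up
- tin3_mid (a point): centre of the third tin in the lane
- tin1: the front tin; its origin is the centre of one end
- tin2: the second tin; its origin is the centre of one end
- tin3: the third tin; its origin is the centre of one end
- the_lemon: bystander: lemon, 78 x 55 x 56 mm; origin under its centre
- the_mug: bystander: mug, 78 mm wide, 101 mm tall; origin under its centre
- shaker: bystander: salt shaker, 44 mm wide, 90 mm tall; origin under its centre
- the_bowl: bystander: small prep bowl, 115 mm wide, 54 mm tall; origin under its centre
- artichoke: bystander: artichoke, about 120 mm wide, 111 mm tall; origin under its centre
- the_timer: bystander: wind-up kitchen timer, 67 mm wide, 50 mm tall; origin under its centre
Mind the look-alikes: they are no part of the job. What is shaped like the tin3 but red is not meant. What is shaped like the tin1 but orange is not meant.

How it is judged:
On the way, in this order (a step that is already met when the one before it is completed fails the run):
1. the catch tray is pushed home (value of joint tray below 0.006 m), for 0.1 s.
2. the lever is pressed down and the gate lifted (value of joint rocker above 0.3 rad), for 0.1 s.
At the end, for the whole second after the job is handed in: Tray home (within 12 mm), lever back up (within 0.04 rad), the first tin lying still in the tray, the second at rest behind the gate (within about 18 mm) and the third close behind it (value of joint tray below 0.012 m and value of joint rocker below 0.04 rad and x of tin1_mid in the frame of rack between -0.23 and -0.14 m and y of tin1_mid in the frame of rack between -0.03 and 0.03 m and height (world z) of tin1_mid below 0.056 m and linear speed of each of tin1, tin2, tin3 below 0.03 m/s and x of tin2_mid in the frame of rack between -0.085 and -0.05 m and x of tin3_mid in the frame of rack between -0.01 and 0.04 m); the robot touches nothing.
It fails at once if the front tin leaves the lane while the tray is not home (x of tin1_mid in the frame of rack below -0.1 m and value of joint tray above 0.015 m).
It fails at once if a second tin gets out past the gate (x of any of tin2_mid, tin3_mid in the frame of rack below -0.09 m).
It fails at once if the robot touches a tin (contact force between any of the fingers, the arm and tin1 above 0.5 N or contact force between any of the fingers, the arm and tin2 above 0.5 N or contact force between any of the fingers, the arm and tin3 above 0.5 N).
It fails at once if a tin is lifted (height (world z) of tin1_mid above 0.09 m or height (world z) of tin2_mid above 0.1 m or height (world z) of tin3_mid above 0.11 m).
It fails at once if one of the things around the rack is moved by more than 30 mm (distance of any of the_lemon, the_mug, shaker, the_bowl, artichoke, the_timer from where it was at the start of the episode above 0.03 m).
It also fails if it takes over 50 s, if anything falls off the work surface, if the arm or the gripper's body presses on something with over 40 N, if the wrist force passes 120 N, or if a joint passes its speed limit or range.

ROBOT

A 6-joint arm with a two-finger parallel gripper is mounted at the origin on a cart in front of the work surface, level with it; the furniture and walls round the work are solid. World frame = base frame: x ahead of the robot, y to its left, z up, the work surface at z = 0. Lengths are in m, angles in rad, forces in N, time in s.
With the tool pointing down it reaches from about 0.25 to 0.775 m from the base axis. Payload 4 kg.
Tool frame: the origin (TCP) lies midway between the tips of the shut fingers; the grasp point (between the pads) lies 19 mm behind it; x points along the fingers, z is the direction in which the jaws open and shut, and the axes are right-handed (so a half turn about x gives the same grasp; the last joint's range is limited). The gripper opens to 94 mm and grips with 3 to 60 N. Pads are 16 mm wide; open, the fingers measure 119 mm over their backs; the gripper's body (75 mm by 177 mm) begins 78 mm behind the grasp point.
Start: joints at [-1.421, 0.087, 1.371, -0, 1.684, -0.103], TCP at [0.138, -0.533, 0.206] pointing down, gripper open.
Joint ranges: [-3.1, 3.1], [-0.76, 2.03], [0.27, 2.55], [-1.08, 4.22], [0.17, 2.65], [-2.57, 2.57]. Speed limits (rad/s): [2.79, 2.79, 3.14, 3.14, 3.14, 3.14].

INTERFACE

Orientations are given as a unit quaternion [x, y, z, w].
In Python, from station import env, claw, sense, imaging gives the robot as it stands. Calls block until the motion is done:
- env.move_to(position, orientation): joint-space move of the TCP to a pose.
- env.movel(position, ori=None, velocity=0.15): straight line of the TCP; ori=None keeps the orientation; velocity is the mean speed in m/s.
- env.movej(angles): joint-space move.
- claw.gripper_open() and claw.grasp(newtons=None): open the fingers fully, or close them until they stop; newtons is the grip in N (None keeps the last).
- env.wait(seconds).
- env.ik(position, orientation): joint angles nearest the present ones, or None.
- sense(): the state.
- imaging.grab_frame(name): name is "scene" or "top" or "wrist"; returns a dict with "img" (480x640x3 uint8, red, green, blue), "vfov" (degrees; the focal length in pixels is half the picture's height over the tangent of half this angle, whatever the lens; pixels are square), "cx", "cy" (the principal point, pixels), "dist" ([k1, k2, p1, p2, k3] as OpenCV has them; the pictures are not rectified), "rvec" (rotation vector, rad) and "tvec" (3), from world to camera coordinates, as OpenCV has them. Camera axes: x right, y down, z forward; pixel columns grow to the right and rows downward; lengths in m; the calibration is good to about 2 mm. A picture is of the moment at which its call begins. There is no depth.
A pose or a line that the arm cannot do raises env.MotionError and nothing moves.
- env.job_done(): hands the job in, once; it reports no verdict.
The state is a dict: "time": time; "joint_positions": joint angles; "joint_vel": joint speeds; "tau": joint torques, N m; "position": TCP position; "eef_rot": TCP orientation; "force": force on the tool from outside, world axes, zero at the start; "ft_torque": the same for the moment, N m; "opening": finger opening in m.
Only numpy, scipy, OpenCV 4.12 (cv2) and the standard library are available. Lean on these libraries where they do the work, as an engineer would, in place of code of your own. Each camera call takes 0.05 s, during which the arm holds its last target.

## Working session

There is one attempt and no reset: what is moved stays moved. The work goes in short steps, each a Python script; the robot and the scene stay as the last script left them, time stands still between calls to the robot, and variables do not carry over. Pictures are saved under pics/ and viewed, and the job is handed in when it is done.

```bash
ls; mkdir -p pics; python3 - <<'E'
from station import env, claw, sense, imaging
import cv2
for n in ("scene","top","wrist"):
    f=imaging.grab_frame(n); cv2.imwrite(f"pics/{n}0.png",f["img"][:,:,::-1])
    print(n,f["vfov"],f["cx"],f["cy"],f["dist"],f["rvec"],f["tvec"])
print(sense())
E
```

```text
pics
scene 45.690343874914554 317.09362065382214 239.29978334244333 [0.04224398 0.         0.         0.         0.        ] [ 1.17689329 -2.06686914  1.20966821] [0.34856135 0.30498451 1.38191503]
top 47.60077982244671 315.34750656865674 240.47437966888228 [0.0033113 0.        0.        0.        0.       ] [ 2.198838   -2.18532876  0.05073417] [0.06632371 0.54378364 1.45795476]
wrist 63.46468315631947 317.9883693620315 242.19600942461304 [-0.05036208  0.          0.          0.          0.        ] [-2.32798792  1.80412245  0.22054772] [-0.5494954  -0.0236382   0.38944376]
{'time': 0.15, 'joint_positions': array([-1.42111786e+00,  8.78240806e-02,  1.37189830e+00,  1.43915628e-05,
        1.68360346e+00, -1.03089068e-01]), 'joint_vel': array([-0.00066414, -0.00298847, -0.00513986,  0.00142498, -0.00066707,
       -0.00059454]), 'tau': array([ 6.64021300e-04, -3.40644085e+01, -3.02792752e+01,  7.17727281e-02,
        3.04870808e-02, -1.15289067e-04]), 'position': array([ 0.1374897 , -0.53210375,  0.20455628]), 'eef_rot': array([ 0.43341444,  0.55947581, -0.43256095,  0.55859625]), 'force': array([ 0.03934491, -0.27964147, -0.03381374]), 'ft_torque': array([-0.03126319, -0.00698978, -0.02468156]), 'opening': 0.09424209215946341}
```

View pics/scene0.png

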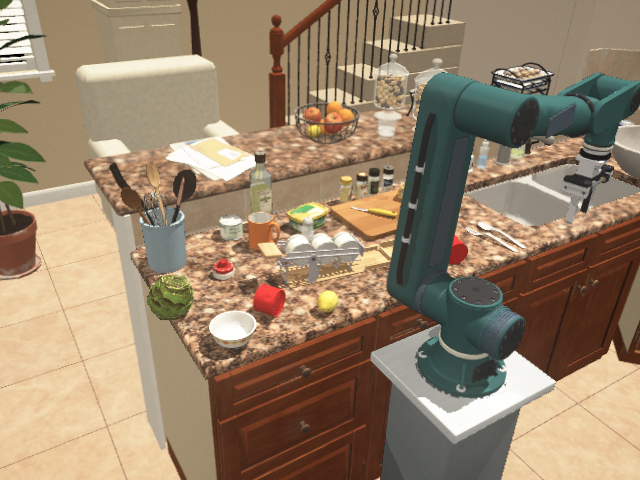

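View pics/top0.png

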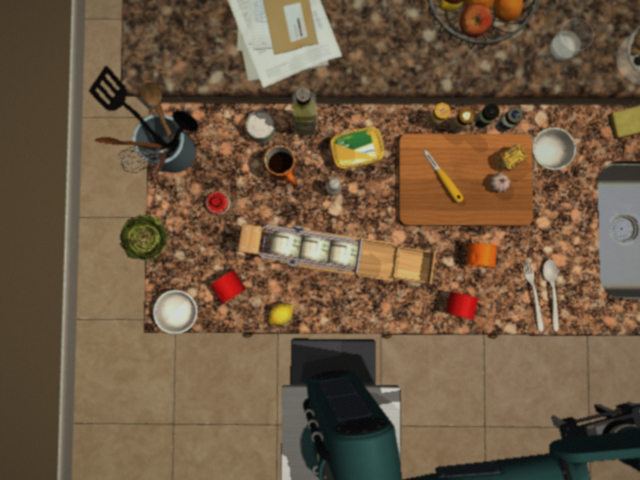

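View pics/wrist0.png

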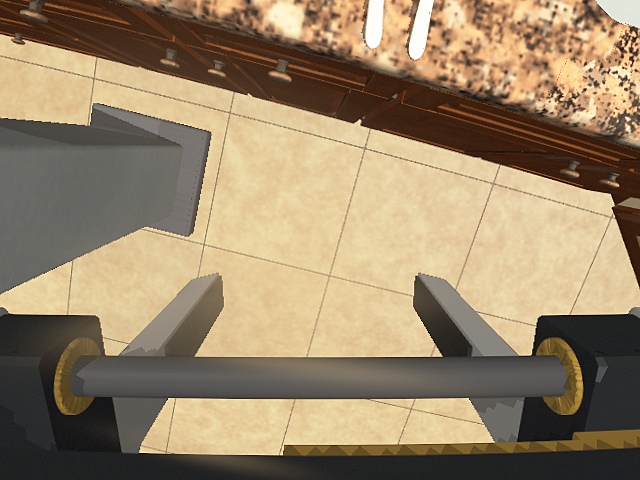

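The scene and top views show the rack's pad at about top (252,240) and its tray front at about (433,266). The three white tins lie at (284,245), (314,249) and (344,253). The look-alikes are two red cylinders at (228,286) and (462,305) and an orange one at (482,255). None of them is in the rack lane, so none is part of the job. I'll enlarge the rack in the top and scene views to confirm.

```bash
python3 - <<'E'
import cv2
a=cv2.imread("pics/top0.png")[205:325,220:500]; cv2.imwrite("pics/topc.png",cv2.resize(a,None,fx=2.85,fy=2.85,interpolation=cv2.INTER_CUBIC))
a=cv2.imread("pics/scene0.png")[210:320,230:480]; cv2.imwrite("pics/scenec.png",cv2.resize(a,None,fx=3.2,fy=3.2,interpolation=cv2.INTER_CUBIC))
E
```

```text
(no output)
```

View pics/topc.png

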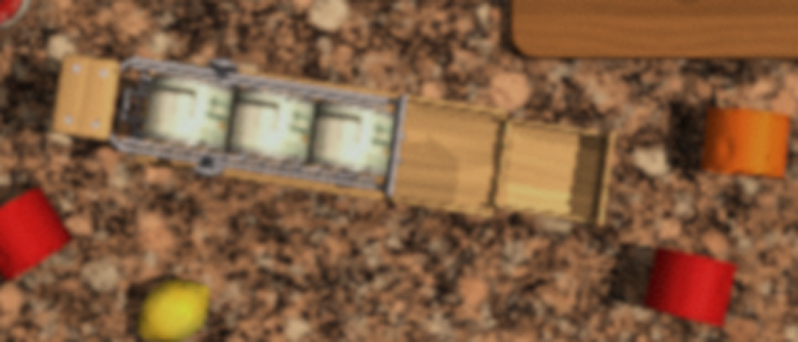

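View pics/scenec.png

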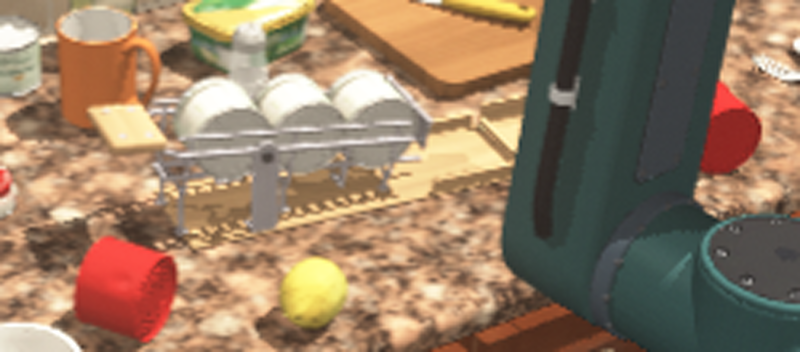

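The crops confirm it: the pad is the pale wooden plate at crop (88,97), the gate bar is at x≈396, and the tray front board's outer edge runs (612,135)–(603,222). The only tins in the lane are the three white ones. Next I'll turn these into world points.

```bash
cat > h.py <<'E'
import numpy as np, cv2
from station import env, claw, sense, imaging
def ray(f,uv):
    fl=240/np.tan(np.radians(f["vfov"])/2); K=np.array([[fl,0,f["cx"]],[0,fl,f["cy"]],[0,0,1]])
    p=cv2.undistortPoints(np.array([[uv]],float),K,np.array(f["dist"]))[0,0]
    R=cv2.Rodrigues(np.array(f["rvec"],float))[0]; c=-R.T@np.array(f["tvec"]); d=R.T@np.array([p[0],p[1],1]); return c,d
def onz(f,uv,z):
    c,d=ray(f,uv); return c+d*(z-c[2])/d[2]
def proj(f,P):
    fl=240/np.tan(np.radians(f["vfov"])/2); K=np.array([[fl,0,f["cx"]],[0,fl,f["cy"]],[0,0,1]])
    return cv2.projectPoints(np.array(P,float).reshape(-1,3),np.array(f["rvec"],float),np.array(f["tvec"],float),K,np.array(f["dist"]))[0][:,0]
E
python3 - <<'E'
from h import *
f=imaging.grab_frame("top")
w=lambda u,v,z: onz(f,(220+(u+.5)/2.85-.5,205+(v+.5)/2.85-.5),z)
pad=[w(66,57,.119),w(119,60,.111),w(110,138,.111),w(57,132,.119)]
A,B=w(612,135,.048),w(603,222,.048)
g=[w(402,97,.085),w(390,197,.085)]
fb=(A+B)/2; pc=np.mean(pad,0)
for n,p in [("padTL TR BR BL",np.array(pad)),("pad",pc),("board",np.array([A,B,fb])),("gate",np.array(g))]: print(n,np.round(p,4))
print("len",np.linalg.norm(A-B), np.linalg.norm(pc[:2]-fb[:2]))
d=pc-fb; print("dir pad-board",np.degrees(np.arctan2(d[1],d[0])))
e=A-B; print("board y-axis deg",np.degrees(np.arctan2(e[1],e[0])))
gm=(g[0]+g[1])/2; d=pc-gm;print("dir pad-gate",np.degrees(np.arctan2(d[1],d[0])), np.linalg.norm(d[:2]))
for n,uv,z in [("orange l",(702,140),.04),("red2 l",(645,285),.04),("lemon",(175,310),.03),("red1",(30,233),.04),("basefront",(393,198),.0)]: print(n,np.round(w(*uv,z),4))
s=imaging.grab_frame("scene")
sw=lambda u,v,z: onz(s,(230+(u+.5)/3.2-.5,210+(v+.5)/3.2-.5),z)
c=[sw(88,106,.111),sw(144,103,.119),sw(166,141,.119),sw(107,150,.111)]
print("scene pad approx",np.round(np.mean([sw(88,106,.115),sw(144,103,.115),sw(166,141,.115),sw(107,150,.115)],0),4))
E
```

```text
padTL TR BR BL [[0.5767 0.2519 0.119 ]
 [0.5749 0.2059 0.111 ]
 [0.5055 0.2131 0.111 ]
 [0.5103 0.259  0.119 ]]
pad [0.5418 0.2325 0.115 ]
board [[ 0.5129 -0.2447  0.048 ]
 [ 0.4326 -0.236   0.048 ]
 [ 0.4728 -0.2404  0.048 ]]
gate [[ 0.5449 -0.0476  0.085 ]
 [ 0.4547 -0.037   0.085 ]]
len 0.08081868542965404 0.47787572466184003
dir pad-board 81.68926468724132
board y-axis deg -6.183735405693131
dir pad-gate 81.30001830104476 0.27794785434224917
orange l [ 0.5091 -0.33    0.04  ]
red2 l [ 0.3745 -0.2762  0.04  ]
lemon [0.3477 0.1595 0.03  ]
red1 [0.4188 0.2943 0.04  ]
basefront [ 0.453  -0.0458  0.    ]
scene pad approx [0.5414 0.2395 0.115 ]
```

The rack axis is about 82° from world x, and the tray is pulled out by about 90 mm. I'll shut the fingers, come down in the gap between the board and the orange look-alike, and push along rack +x while watching the force.

```bash
cat >> h.py <<'E'
from scipy.spatial.transform import Rotation as Ro
th=np.radians(82.0)
u=np.array([np.cos(th),np.sin(th),0]); v=np.array([-np.sin(th),np.cos(th),0])
def quats():
    X=np.array([0,0,-1.]); 
    return [Ro.from_matrix(np.column_stack([X,np.cross(z,X),z])).as_quat() for z in (v,-v)]
face=np.array([.4728,-.2404,0]); pad=np.array([.5418,.2345,.115])
E
python3 - <<'E'
from h import *
for q in quats():
    for P in (face-.035*u+[0,0,.25],face-.035*u+[0,0,.024],face+.09*u+[0,0,.024],pad+[0,0,.1],pad-[0,0,.05]):
        print(np.round(q,3), env.ik(P,q))
E
```

```text
[ 0.705 -0.049 -0.705 -0.049] None
[ 0.705 -0.049 -0.705 -0.049] None
[ 0.705 -0.049 -0.705 -0.049] None
[ 0.705 -0.049 -0.705 -0.049] None
[ 0.705 -0.049 -0.705 -0.049] None
[ 0.049  0.705 -0.049  0.705] [-6.35884684e-01  6.68245431e-02  1.30508015e+00 -4.44089210e-16
  1.76968797e+00 -4.96258344e-01]
[ 0.049  0.705 -0.049  0.705] [-6.35884684e-01  1.78682830e-01  1.63905562e+00 -4.44089210e-16
  1.32385421e+00 -4.96258344e-01]
[ 0.049  0.705 -0.049  0.705] [-4.13726409e-01  1.05802262e-01  1.72204275e+00 -4.44089210e-16
  1.31374764e+00 -2.74100069e-01]
[ 0.049  0.705 -0.049  0.705] [ 3.12453198e-01  1.76040268e-01  1.25289856e+00 -4.44089210e-16
  1.71265383e+00  4.52079538e-01]
[ 0.049  0.705 -0.049  0.705] [ 3.12453198e-01  2.42869459e-01  1.47485906e+00 -4.44089210e-16
  1.42386413e+00  4.52079538e-01]
```

```bash
python3 - <<'E'
from h import *
q=quats()[1]
claw.grasp(10)
env.move_to(face-.035*u+[0,0,.25],q)
env.movel(face-.035*u+[0,0,.024],velocity=.15)
s=sense(); print(s["time"],s["position"],s["force"],s["opening"])
cv2.imwrite("pics/top1.png",cv2.resize(imaging.grab_frame("top")["img"][205:325,220:500,::-1],None,fx=2.85,fy=2.85,interpolation=cv2.INTER_CUBIC))
f=imaging.grab_frame("wrist"); cv2.imwrite("pics/wrist1.png",f["img"][:,:,::-1])
E
```

```text
4.875 [ 0.46861119 -0.27556748  0.02509633] [-0.2226838   0.35703972  1.17808569] 0.00024326971345969695
```

View pics/top1.png

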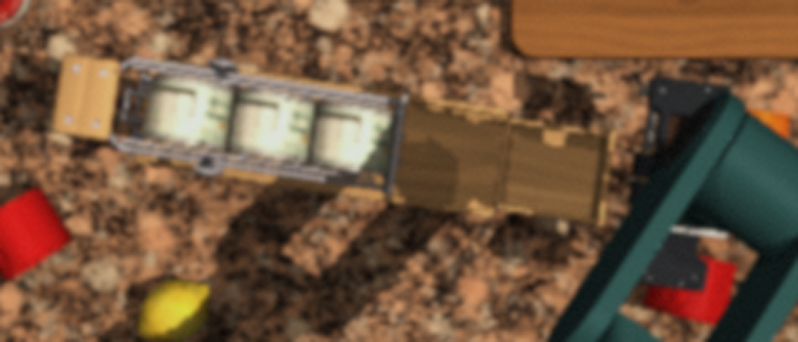

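View pics/wrist1.png

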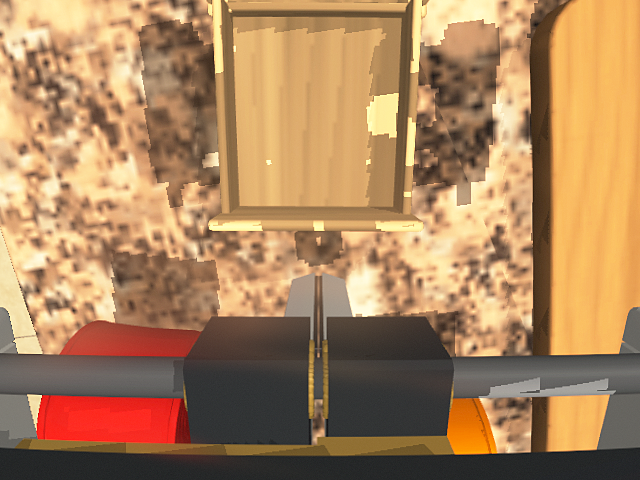

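The wrist view shows the shut fingers (tip at ~(319,280)) square to the board (208–420, centre ~(314,225)), with clear space between them. Now I'll push.

```bash
python3 - <<'E'
from h import *
p=face-.035*u+[0,0,.024]; d=0; hits=0
env.movel(p+u*.02,velocity=.1); d=.02
while d<.150:
    d+=.004; env.movel(p+u*d,velocity=.06)
    s=sense(); F=s["force"]@u; print(round(d,3),round((s["position"]-p)@u,4),round(F,1),round(s["time"],2))
    if F<-9: hits+=1
    if hits>=1: break
cv2.imwrite("pics/wrist2.png",imaging.grab_frame("wrist")["img"][:,:,::-1])
E
```

```text
0.024 0.024 -0.7 5.58
0.028 0.0277 -0.6 5.83
0.032 0.032 -1.5 6.08
0.036 0.0364 -2.5 6.33
0.04 0.0405 -2.0 6.58
0.044 0.0445 -1.3 6.83
0.048 0.0485 -1.1 7.08
0.052 0.0525 -2.4 7.33
0.056 0.0564 -0.8 7.58
0.06 0.0605 -2.0 7.83
0.064 0.0645 -1.1 8.07
0.068 0.0685 -0.9 8.32
0.072 0.0725 -1.2 8.57
0.076 0.0764 -0.6 8.82
0.08 0.0805 -1.3 9.07
0.084 0.0845 -1.4 9.32
0.088 0.0885 -0.5 9.57
0.092 0.0925 -1.6 9.82
0.096 0.0965 -0.5 10.07
0.1 0.1005 -2.3 10.32
0.104 0.1045 -1.1 10.57
0.108 0.1085 -1.6 10.82
0.112 0.1125 -1.6 11.07
0.116 0.1165 -0.8 11.32
0.12 0.118 -7.3 11.57
0.124 0.118 -17.4 11.82
```

View pics/wrist2.png

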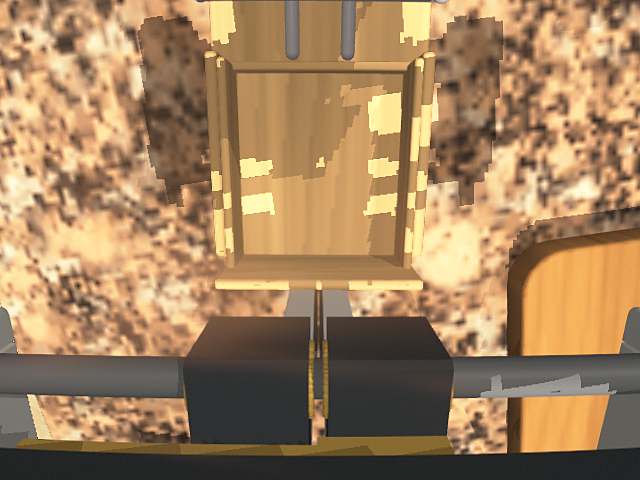

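The tray hit a hard stop after about 88 mm of travel (force jumped to 17 N), which agrees with the 90 mm estimate, and the wires of the lane mouth now sit over the tray's rear. I'll back off, move above the pad and look.

```bash
python3 - <<'E'
from h import *
q=quats()[1]
p=face-.035*u+[0,0,.024]
env.movel(p+u*.085,velocity=.15); env.movel(p+u*.085+[0,0,.22],velocity=.25)
env.move_to(pad+[0,0,.13],q)
env.movel(pad+[0,0,.035],velocity=.2)
s=sense(); print(s["time"],s["position"],s["force"])
f=imaging.grab_frame("wrist"); cv2.imwrite("pics/wrist3.png",f["img"][:,:,::-1])
f=imaging.grab_frame("top"); cv2.imwrite("pics/top3.png",cv2.resize(f["img"][205:325,220:500,::-1],None,fx=2.85,fy=2.85,interpolation=cv2.INTER_CUBIC))
f=imaging.grab_frame("scene"); cv2.imwrite("pics/scene3.png",cv2.resize(f["img"][210:320,230:480,::-1],None,fx=3.2,fy=3.2,interpolation=cv2.INTER_CUBIC))
E
```

```text
15.525 [0.5424788  0.23403749 0.15100919] [-0.15281764 -0.42605549  0.35886741]
```

View pics/wrist3.png

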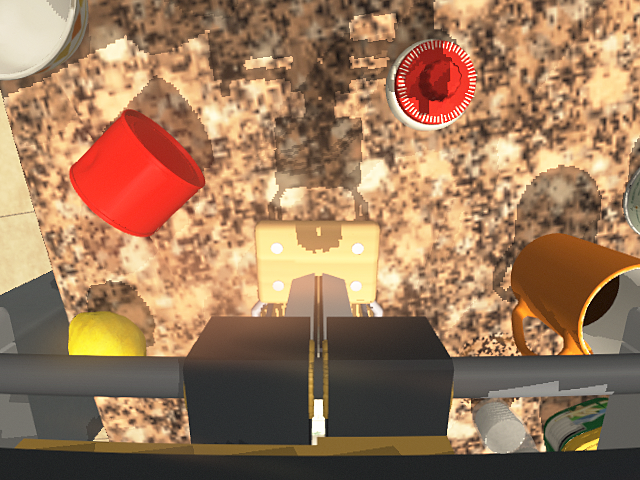

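View pics/scene3.png

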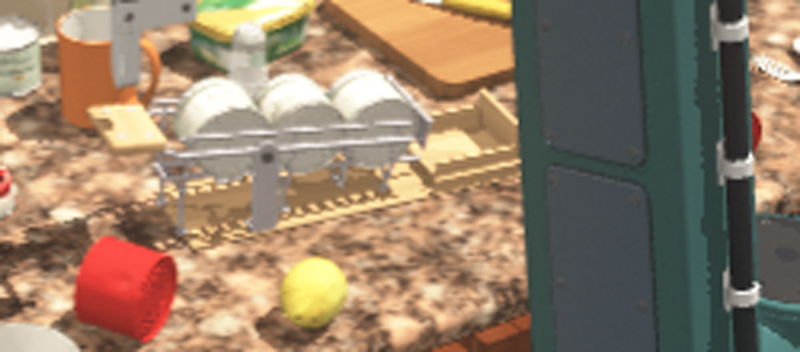

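View pics/top3.png

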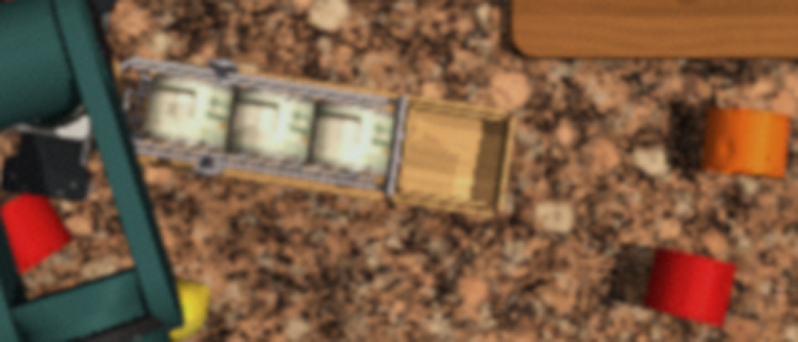

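The wrist view shows the pad at (255–380, 222–~310) with the fingertip over its +x/mid part, clear of the wires. The top view shows the tray home under the gate. I'll check the pad's far edge by ray casting, then press with force monitoring.

```bash
python3 - <<'E'
from h import *
f=imaging.grab_frame("wrist")
E=(onz(f,(257,222),.119)+onz(f,(380,222),.119))/2
print("far edge",E,"pad centre",E-u*.0257)
print("proj est pad",proj(f,[pad]), "rel",(E-.0257*u-pad)@u,(E-pad)@v)
E
```

```text
far edge [0.54813349 0.26239866 0.119     ] pad centre [0.54455674 0.23694877 0.119     ]
proj est pad [[314.44180232 268.92400568]] rel 0.0028086020712096184 -0.0023891130229657886
```

```bash
python3 - <<'E'
from h import *
b=pad+u*.002; 
env.movel(b+[0,0,.003],velocity=.1)
z=.115
while z>.060:
    z-=.004; env.movel([b[0],b[1],z],velocity=.06)
    s=sense(); F=s["force"][2]; print(round(z,3),round(s["position"][2],4),np.round(s["force"],1),round(s["time"],2))
    if F>14: break
for n in ("scene","top"):
    f=imaging.grab_frame(n)["img"][...,::-1]
    a=f[190:320,230:480] if n=="scene" else f[205:325,220:500]
    cv2.imwrite(f"pics/{n}4.png",cv2.resize(a,None,fx=2.85,fy=2.85,interpolation=cv2.INTER_CUBIC))
env.wait(1.5)
for n in ("scene","top"):
    f=imaging.grab_frame(n)["img"][...,::-1]
    a=f[190:320,230:480] if n=="scene" else f[205:325,220:500]
    cv2.imwrite(f"pics/{n}5.png",cv2.resize(a,None,fx=2.85,fy=2.85,interpolation=cv2.INTER_CUBIC))
s=sense();print(s["time"],s["position"],s["force"])
E
```

```text
0.111 0.1118 [1.8 0.1 1.7] 16.46
0.107 0.1073 [0.7 0.7 2.3] 16.71
0.103 0.1027 [0.6 1.9 2.2] 16.96
0.099 0.0985 [-0.3  1.3  2.7] 17.21
0.095 0.0946 [0.9 1.6 1.9] 17.46
0.091 0.0905 [0.8 2.3 1.3] 17.71
0.087 0.0867 [0.3 1.4 1.7] 17.96
0.083 0.0831 [-1.1  1.6  3.3] 18.21
0.079 0.0792 [-1.4  0.7  5.7] 18.46
0.075 0.0753 [-0.9  0.5  6. ] 18.71
0.071 0.0729 [-3.2  0.3 10.8] 18.96
0.067 0.0722 [-8.  -1.4 21.7] 19.21
20.9083 [0.54231897 0.2360225  0.0722159 ] [-7.84132438 -2.63720878 21.45548776]
```

View pics/scene5.png

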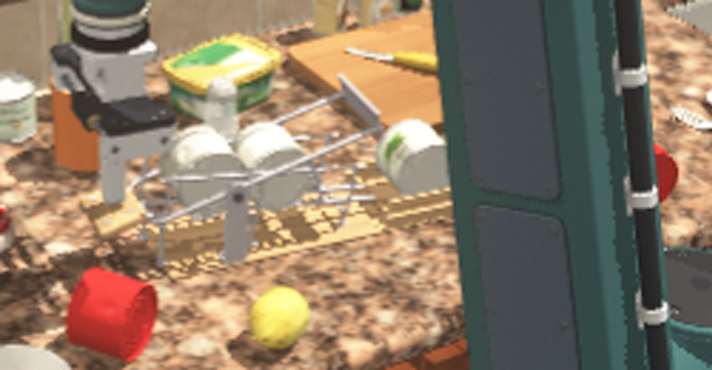

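View pics/top5.png

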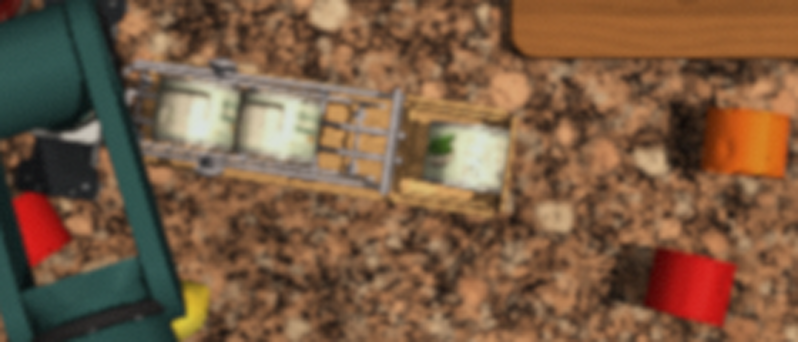

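The lever is fully down (hard stop at z=0.072, 21 N). Tin 1 lies in the tray at top crop (468,155), and the pegs hold the other two. Now I'll let the lever up.

```bash
python3 - <<'E'
from h import *
b=pad+u*.002
env.movel([b[0],b[1],.24],velocity=.2)
s=sense();print(s["time"],s["position"],s["force"])
env.movel([b[0]-.12,b[1]+.02,.30],velocity=.25)
env.wait(1.5)
for n in ("scene","top"):
    f=imaging.grab_frame(n)["img"][...,::-1]
    a=f[190:320,230:480] if n=="scene" else f[205:325,220:500]
    cv2.imwrite(f"pics/{n}6.png",cv2.resize(a,None,fx=2.85,fy=2.85,interpolation=cv2.INTER_CUBIC))
cv2.imwrite("pics/wrist6.png",imaging.grab_frame("wrist")["img"][...,::-1])
s=sense();print(s["time"],s["position"],s["force"])
E
```

```text
21.925 [0.54135595 0.23603061 0.23756327] [ 0.53212143 -0.03065643  0.81149316]
24.2667 [0.42207783 0.25649864 0.29999558] [ 0.29776147  1.19106297 -0.88862506]
```

View pics/scene6.png

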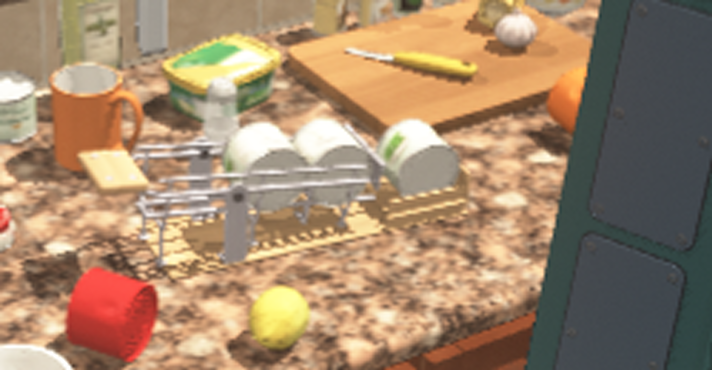

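View pics/top6.png

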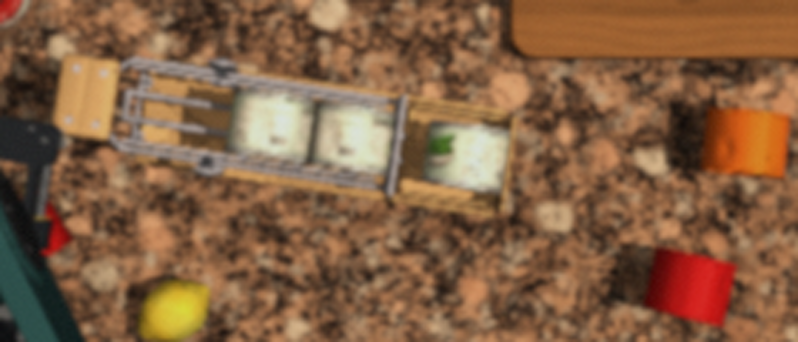

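The pad is back at its first pixels (57–119, 57–138), tins 2 and 3 now sit where tins 1 and 2 did, and the gate is down. I'll do a stillness check, then hand in.

```bash
python3 - <<'E'
from h import *
a=imaging.grab_frame("top")["img"][225:290,240:410].astype(int); env.wait(1); f=imaging.grab_frame("top"); b=f["img"][225:290,240:410].astype(int)
print("maxdiff",abs(a-b).max())
w=lambda U,V,z: onz(f,(220+(U+.5)/2.85-.5,205+(V+.5)/2.85-.5),z)
o=pad-.163*u  # rack origin est: pad centre minus (.415/2... ) only indicative
for n,p in (("tin1",w(468,155,.06)),("tin2",w(352,137,.1)),("tin3",w(272,124,.11)),("board",w(513,160,.048)),("gate",w(396,147,.085))): print(n,np.round([(p-pad)@u,(p-pad)@v],3))
print(sense()["time"]); env.job_done()
E
```

```text
maxdiff 6
tin1 [-0.348 -0.   ]
tin2 [-0.239  0.001]
tin3 [-0.167 -0.   ]
board [-0.391 -0.002]
gate [-0.28   0.003]
25.3667
the job is handed in; nothing more can be done
```

I got one tin out of the rack and into the tray, then handed the job in at about 25.4 s of the 50 s allowed. No verdict is reported back.

- **Tray:** I pushed the catch tray in with the fingers shut. It slid about 88 mm and hit its stop, where the force jumped from about 2 N to 17 N. The last picture puts the front board 391 mm from the pad, which fits the tray being home.
- **Lever:** I pressed the pad down about 43 mm to its stop (about 21 N) and held it for roughly 1.7 s. Tin 1 rolled into the tray while the pegs held tins 2 and 3 back. After I let go, the pad returned to the same place in the picture as at the start.
- **Last checks:** Tin 1 lies in the tray, centred across it. Tin 2 is behind the shut gate, with tin 3 about 72 mm behind it. Two pictures 1 s apart showed no motion, and the gripper was clear of everything.
- **Bystanders:** I saw no sign that anything around the rack had moved, and the arm passed well clear of it all. I did not measure the bystanders' positions afterwards.

None of the checks failed. The top and scene views put the pad about 7 mm apart along the rack. A wrist-view check agreed with the point I aimed for to within about 3 mm.

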